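# Put the microscope optics away in their holders

## Robot

A 6-joint arm with a two-finger parallel gripper is mounted at the origin on the work surface. World frame = base frame: x ahead of the robot, y to its left, z up, the work surface at z = 0. Lengths are in m, angles in rad, forces in N, time in s.
With the tool pointing down it reaches from about 0.375 to 0.925 m from the base axis. Payload 5.7 kg.
Tool frame: the origin (TCP) lies midway between the tips of the shut fingers; the grasp point (between the pads) lies 19 mm behind it; z points along the fingers, x is the direction in which the jaws open and shut, and the axes are right-handed (so a half turn about z gives the same grasp; the last joint's range is limited). The gripper opens to 88 mm and grips with 3 to 60 N. Pads are 20 mm wide; open, the fingers measure 115 mm over their backs; the gripper's body (75 mm by 178 mm) begins 61 mm behind the grasp point.
Start: joints at [1.168, 0.359, 1.51, -0, 1.272, -0.115], TCP at [0.17, 0.575, 0.223] pointing down, gripper open.
Joint ranges: [-2.97, 2.97], [-1.01, 2.36], [0.21, 2.38], [-0.96, 4.11], [0.2, 2.71], [-2.98, 2.98]. Speed limits (rad/s): [2.39, 2.39, 3.14, 3.14, 3.14, 3.14].

## Interface

Orientations are given as a unit quaternion [x, y, z, w].
In Python, from bench import move_ptp, servo_line, goto_joints, move_gripper, sleep, inverse_kinematics, capture, PlanningError, close_job, spot_in, silhouettes, current_clock, current_joint_pos, current_qvel, current_joint_torque, current_position, current_orientation, current_force, current_torque, current_finger_gap gives the robot as it stands. Calls block until the motion is done:
- move_ptp(position, orientation): joint-space move of the TCP to a pose.
- servo_line(position, orientation=None, rate=0.15, contact_N=None): straight line of the TCP; orientation=None keeps the orientation; rate is the mean speed in m/s. With contact_N (N) it stops when the force on the tool has changed by that much, and returns True; else False.
- goto_joints(angles): joint-space move.
- move_gripper(opening): finger opening in m; the grip force is fixed at half the most; returns when the fingers have stopped.
- sleep(seconds).
- inverse_kinematics(position, orientation): joint angles nearest the present ones, or None.
- capture(name): name is "scene" or "top" or "wrist"; returns a dict with "image" (420x560x3 uint8, blue, green, red), "range_z" (420x560 float32, m along the optical axis (not along the pixel's ray), 0 where there is no reading), "intrinsics" (3x3 intrinsics, pixels), "R" (3x3) and "t" (3): a world point X has camera coordinates R X + t. Camera axes: x right, y down, z forward; pixel columns grow to the right and rows downward; lengths in m; the calibration is good to about 2 mm. A picture is of the moment at which its call begins.
A pose or a line that the arm cannot do raises PlanningError and nothing moves.
- close_job(): hands the job in, once; it reports no verdict.
Trained networks look in the newest picture that a camera, given by its name, has taken for a name from the list of things; names that differ only in an ending like _2 or _b are one class to them, and where a whole thing is asked for, a point or a joint stands for the part that bears it (a point fixed in the world has none). Each returns a list of dicts, best first, with "conf" (0 to 1); they miss things now and then, are a little off and sometimes report something else, mostly with a low value. They report only what shows in the picture. A call takes as long as a camera call. They do not tell look-alikes from the thing itself.
- spot_in(camera, query): "xy" ([column, row] in pixels, amid what is visible of it).
- silhouettes(camera, query): "region" (420x560 bool, what is visible of it) and "xy" ([column, row] in pixels, amid what is visible of it).
Readings, each from a call of its own:
- current_clock(): time.
- current_joint_pos(): joint angles.
- current_qvel(): joint speeds.
- current_joint_torque(): joint torques, N m.
- current_position(): TCP position.
- current_orientation(): TCP orientation.
- current_force(): force on the tool from outside, world axes, zero at the start.
- current_torque(): the same for the moment, N m.
- current_finger_gap(): finger opening in m.
Only numpy, scipy, OpenCV 4.12 (cv2) and the standard library are available. Lean on these libraries where they do the work, as an engineer would, in place of code of your own. Each camera call takes 0.05 s, during which the arm holds its last target.

## Task

Put the loose microscope optics away: stand the tall eyepiece in the narrowest of the three round holders, the short wide eyepiece in the middle-sized one and the lens in the widest, and only once the lens sits in its holder, put the knobbed cap over it. Keep all four upright and set them down gently instead of letting them drop. Leave the gear, the bottle and the screwdriver where they are.

Things in the scene. Friction and masses are not known exactly. Their poses are not given: they have to be found in the camera images.
- tall_eyepiece: Tall slim black eyepiece, loose, standing upright on the bench, about 140 g, 90 mm high, round. From below: barrel 26 mm diameter up to 34 mm, body 36 mm diameter from 36 to 66 mm (grip here), eyecup 32 mm diameter up to 90 mm. Origin: centre of its underside, z up along its axis.
- wide_eyepiece: Short wide black eyepiece, loose, standing upright on the bench, about 180 g, 58 mm high, round. From below: barrel 44 mm diameter up to 24 mm, body 54 mm diameter from 26 to 46 mm (grip here), eyecup 48 mm diameter up to 58 mm. Origin: centre of its underside, z up along its axis.
- aux_lens: Auxiliary objective lens: a plain black cylinder 64 mm in diameter and 42 mm high with two thin steel bands and a large glass on top, loose, standing on the bench glass up, about 250 g. Origin: centre of its underside, z up along its axis.
- lens_cap: Flat black round lens cap, loose, lying open side down on the bench, about 60 g: a disc 84 mm in diameter (underside at 10 mm, top at 14 mm) with a skirt below it, 80 mm inside diameter, and a central knob 18 mm in diameter from 14 to 36 mm height (grip here). Fits loosely over the lens. Origin: centre of the skirt's lower edge, z up; on the lens it is 32 mm above the lens's origin.
- narrow_holder: Narrowest round open aluminium holder, 50 mm outside and 42 mm inside diameter, fixed to the bench, does not move; its rim stands 16 mm above the bench and its flat floor 4 mm above the bench (12 mm deep), wall 4 mm. Origin: centre of its underside, on the bench, z up.
- middle_holder: Middle-sized round open aluminium holder, 68 mm outside and 60 mm inside diameter, fixed to the bench, does not move; its rim stands 16 mm above the bench and its flat floor 4 mm above the bench (12 mm deep), wall 4 mm. Origin: centre of its underside, on the bench, z up.
- wide_holder: Widest round open aluminium holder, 90 mm outside and 82 mm inside diameter, fixed to the bench, does not move; its rim stands 16 mm above the bench and its flat floor 4 mm above the bench (12 mm deep), wall 4 mm. Origin: centre of its underside, on the bench, z up.
- gear: Bystander: small steel spur gear lying flat, loose, 54 mm over the teeth, 14 mm thick with a 20 mm hub up to 20 mm height. Origin: centre of its underside. Leave it.
- bottle: Bystander: small clear bottle of lens cleaner, loose, standing, 44 mm diameter, 110 mm high. Origin: centre of its underside. Leave it.
- screwdriver: Bystander: screwdriver 170 mm long lying on the bench beyond the work, across it. Origin under its middle, x along its length towards the tip. Leave it.
Things that resemble listed ones, but are neither listed nor needed, are in the scene too. Leave any orange look-alike of the tall_eyepiece alone.

How it is judged:
By the outcome, as a careful person would: the job done as asked, in the order asked, and still so for the second after the job is handed in, with the robot touching nothing.
It also fails if it takes over 104 s, if anything falls off the work surface, if the arm or the gripper's body presses on something with over 40 N, if the wrist force passes 120 N, or if a joint passes its speed limit or range.

## Working session

There is one attempt and no reset: what is moved stays moved. The work goes in short steps, each a Python script; the robot and the scene stay as the last script left them, time stands still between calls to the robot, and variables do not carry over. Pictures are saved under pics/ and viewed, and the job is handed in when it is done.

```bash
mkdir -p pics; ls; cat > h.py <<'E'
import numpy as np, cv2
from bench import *
E
python3 - <<'E'
from h import *
for n in ("scene","top","wrist"):
    c=capture(n); cv2.imwrite(f"pics/{n}0.png",c["image"])
    print(n,c["intrinsics"].tolist(),c["R"].round(3).tolist(),c["t"].round(3).tolist())
print(current_clock(),current_orientation(),current_position(),current_finger_gap())
E
```

```text
pics
scene [[529.8652346727049, 0.0, 281.41215112377495], [0.0, 529.8652346727049, 210.18166635363366], [0.0, 0.0, 1.0]] [[0.7, 0.714, 0.012], [0.62, -0.599, -0.507], [-0.355, 0.362, -0.862]] [-0.468, -0.299, 1.595]
top [[522.6961360759814, 0.0, 288.2627291771247], [0.0, 522.6961360759814, 208.94297367810947], [0.0, 0.0, 1.0]] [[-0.004, -1.0, 0.004], [-0.975, 0.003, -0.222], [0.222, -0.005, -0.975]] [0.085, 0.603, 1.316]
wrist [[378.7938769295666, 0.0, 276.939952064877], [0.0, 378.7938769295666, 214.47780632424463], [0.0, 0.0, 1.0]] [[0.284, 0.959, -0.002], [0.921, -0.272, 0.279], [0.267, -0.081, -0.96]] [-0.598, -0.033, 0.392]
0.15 [ 8.01186318e-01  5.98414514e-01 -6.36681833e-04  3.85454336e-04] [0.17010039 0.57480867 0.22197995] 0.0877641496607509
```

View pics/scene0.png

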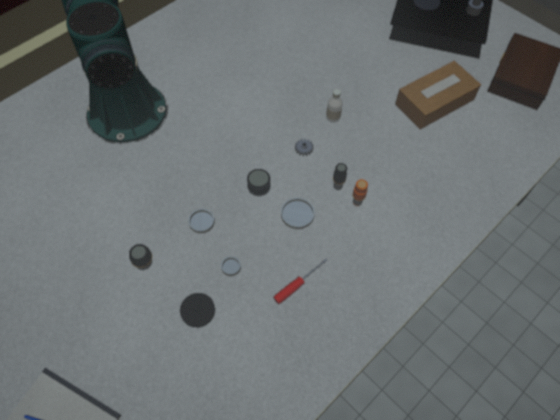

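View pics/top0.png

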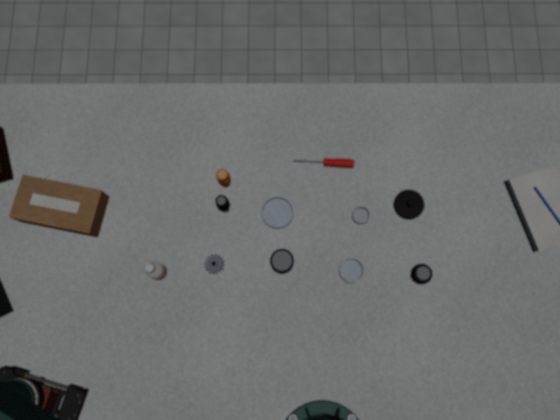

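```bash
cat >> h.py <<'E'
def pts(c,region=None):
    z=c["range_z"]; v,u=np.nonzero((z>0)&(region if region is not None else True))
    d=z[v,u]; K=c["intrinsics"]
    P=np.stack([(u-K[0,2])/K[0,0]*d,(v-K[1,2])/K[1,1]*d,d],1)
    return (P-c["t"])@c["R"],u,v
NAMES="tall_eyepiece wide_eyepiece aux_lens lens_cap narrow_holder middle_holder wide_holder gear bottle screwdriver".split()
E
python3 - <<'E'
from h import *
for n in ("scene","top"):
    c=capture(n); np.savez(f"{n}0.npz",**c)
    for q in NAMES:
        for s in silhouettes(n,q):
            P,u,v=pts(c,s["region"])
            if len(P)<10: print(n,q,s["conf"],len(P)); continue
            lo,hi=np.percentile(P,[2,98],axis=0)
            print(n,q,round(s["conf"],2),np.round(s["xy"]),len(P),"lo",lo.round(3),"hi",hi.round(3),"mid",((lo+hi)/2).round(3))
E
```

```text
scene tall_eyepiece 0.89 [361. 187.] 274 lo [0.684 0.241 0.006] hi [0.713 0.272 0.093] mid [0.699 0.256 0.049]
scene tall_eyepiece 0.59 [339. 172.] 297 lo [0.61  0.241 0.003] hi [0.643 0.273 0.093] mid [0.626 0.257 0.048]
scene wide_eyepiece 0.92 [141. 256.] 484 lo [ 0.417 -0.291 -0.   ] hi [ 0.464 -0.244  0.062] mid [ 0.441 -0.267  0.031]
scene wide_eyepiece 0.38 [257. 181.] 571 lo [ 0.444  0.07  -0.003] hi [0.506 0.13  0.046] mid [0.475 0.1   0.021]
scene aux_lens 0.8 [257. 178.] 576 lo [ 0.437  0.07  -0.003] hi [0.506 0.129 0.046] mid [0.471 0.099 0.021]
scene lens_cap 0.86 [199. 310.] 961 lo [ 0.595 -0.288  0.004] hi [ 0.672 -0.213  0.035] mid [ 0.634 -0.25   0.02 ]
scene narrow_holder 0.72 [225. 264.] 328 lo [ 0.572 -0.139 -0.003] hi [ 0.627 -0.094  0.019] mid [ 0.6   -0.116  0.008]
scene middle_holder 0.65 [200. 219.] 513 lo [ 0.42  -0.117 -0.002] hi [ 0.485 -0.055  0.018] mid [ 0.453 -0.086  0.008]
scene wide_holder 0.84 [296. 214.] 797 lo [ 0.571  0.072 -0.002] hi [0.653 0.154 0.017] mid [0.612 0.113 0.008]
scene gear 0.78 [302. 147.] 263 lo [ 0.444  0.258 -0.004] hi [0.496 0
[... 1212 characters left out ...]
.5   0.129 0.05 ] mid [0.47  0.1   0.026]
top narrow_holder 0.72 [362. 216.] 254 lo [ 0.578 -0.138  0.001] hi [ 0.622 -0.094  0.023] mid [ 0.6   -0.116  0.012]
top middle_holder 0.6 [352. 270.] 513 lo [ 0.417 -0.115  0.001] hi [ 0.478 -0.054  0.021] mid [ 0.448 -0.085  0.011]
top wide_holder 0.94 [275. 211.] 838 lo [ 0.567  0.073 -0.   ] hi [0.649 0.153 0.021] mid [0.608 0.113 0.01 ]
top gear 0.63 [211. 263.] 275 lo [0.443 0.261 0.001] hi [0.488 0.306 0.025] mid [0.466 0.284 0.013]
top bottle 0.77 [156. 267.] 326 lo [0.424 0.408 0.01 ] hi [0.464 0.447 0.115] mid [0.444 0.428 0.062]
top screwdriver 0.6 [336. 163.] 330 lo [ 0.735 -0.098  0.01 ] hi [0.76  0.058 0.032] mid [ 0.748 -0.02   0.021]
```

```bash
cat >> h.py <<'E'
from scipy.optimize import least_squares
QY=np.array([.70710678,.70710678,0,0])
def circ(P,r):
    # circle fit of known radius to xy outline
    h=cv2.convexHull(P[:,:2].astype(np.float32))[:,0]
    f=lambda c:np.hypot(*(h-c).T)-r
    s=least_squares(f,h.mean(0),loss="soft_l1",f_scale=.002)
    return s.x,np.sqrt(np.mean(s.fun**2))
def look(n,names,verbose=True):
    c=capture(n); out=[]
    for q in names:
        for s in silhouettes(n,q):
            P,u,v=pts(c,s["region"])
            if s["conf"]<.3 or len(P)<30: continue
            zt=np.percentile(P[:,2],95)
            T=P[P[:,2]>zt-.006]
            ln=cv2.minEnclosingCircle(T[:,:2].astype(np.float32))
            b=[*np.round(s["xy"]),*np.round(np.array(s["xy"])*0)]
            print(n,q,round(s["conf"],2),np.round(s["xy"]).astype(int),"N",len(T),"ztop",round(zt,4),"c",np.round(ln[0],4),"r",round(ln[1],4),"med",np.median(T[:,:2],0).round(4))
    return c
E
python3 - <<'E'
from h import *
for n in ("scene","top"): look(n,NAMES[:7])
c=capture("wrist"); print("cam",-c["R"].T@c["t"],"tcp",current_position())
for p in ([.5,.12,.36],[.47,-.2,.36]):
    print(inverse_kinematics(p,QY),inverse_kinematics(p,[.7071068,-.7071068,0,0]),inverse_kinematics(p,[1,0,0,0]),inverse_kinematics(p,[0,1,0,0]))
E
```

```text
scene tall_eyepiece 0.77 [336 177] N 93 ztop 0.0922 c [0.6254 0.2585] r 0.0171 med [0.626  0.2566]
scene tall_eyepiece 0.58 [360 192] N 86 ztop 0.0924 c [0.6984 0.2573] r 0.0172 med [0.6983 0.2576]
scene tall_eyepiece 0.32 [142 255] N 244 ztop 0.0603 c [ 0.4394 -0.2649] r 0.0243 med [ 0.4399 -0.2651]
scene wide_eyepiece 0.95 [143 254] N 246 ztop 0.0603 c [ 0.4388 -0.2656] r 0.0246 med [ 0.4397 -0.2652]
scene aux_lens 0.56 [259 180] N 286 ztop 0.045 c [0.4751 0.1015] r 0.0333 med [0.4772 0.1007]
scene lens_cap 0.72 [199 310] N 54 ztop 0.0278 c [ 0.6437 -0.2632] r 0.0252 med [ 0.6347 -0.2501]
scene narrow_holder 0.78 [228 267] N 92 ztop 0.0173 c [ 0.6042 -0.1166] r 0.0261 med [ 0.6032 -0.115 ]
scene middle_holder 0.65 [199 222] N 119 ztop 0.0165 c [ 0.4535 -0.0839] r 0.0357 med [ 0.4551 -0.0845]
scene wide_holder 0.86 [296 212] N 168 ztop 0.0163 c [0.6121 0.113 ] r 0.0465 med [0.6125 0.1151]
scene wide_holder 0.44 [290 288] N 213 ztop 0.0272 c [ 0.755  -0.0236] r 0.0764 med [ 0.7528 -0.0597]
top tall_eyepiece 0.6 [227 177] N 95 ztop 0.0951 c [0.6941 0.2576] r 0.0165 med [0.6951 0.2577]
[... 956 characters left out ...]
4]
[ 1.01145764e-01  1.33295294e-01  1.48073399e+00 -4.44089210e-16
  1.52756337e+00 -1.46965056e+00] [ 1.01145764e-01  1.33295294e-01  1.48073399e+00 -4.44089210e-16
  1.52756337e+00  1.67194209e+00] [ 1.01145764e-01  1.33295294e-01  1.48073399e+00 -4.44089210e-16
  1.52756337e+00  1.01145764e-01] None
[-5.37624306e-01  1.27827598e-01  1.48721740e+00 -4.44089210e-16
  1.52654766e+00 -2.10842063e+00] [-5.37624306e-01  1.27827598e-01  1.48721740e+00 -4.44089210e-16
  1.52654766e+00  1.03317202e+00] [-5.37624306e-01  1.27827598e-01  1.48721740e+00 -4.44089210e-16
  1.52654766e+00 -5.37624306e-01] [-5.37624306e-01  1.27827598e-01  1.48721740e+00 -4.44089210e-16
  1.52654766e+00  2.60396835e+00]
```

```bash
python3 - <<'E'
from h import *
move_ptp([.47,-.12,.30],QY); sleep(.3)
c=look("wrist",NAMES[:7]); cv2.imwrite("pics/w1.png",c["image"]); np.savez("w1.npz",**c); print(current_position())
move_ptp([.47,.13,.30],QY); sleep(.3)
c=look("wrist",NAMES[:7]); cv2.imwrite("pics/w2.png",c["image"]); np.savez("w2.npz",**c); print(current_position(),current_clock())
E
```

```text
wrist tall_eyepiece 0.67 [555 285] N 47 ztop 0.0174 c [0.6218 0.2473] r 0.0085 med [0.6206 0.2456]
wrist wide_eyepiece 0.66 [143 144] N 1640 ztop 0.0603 c [ 0.4333 -0.2662] r 0.0242 med [ 0.4326 -0.2655]
wrist aux_lens 0.82 [464 173] N 2577 ztop 0.0442 c [0.4693 0.1005] r 0.0327 med [0.4681 0.099 ]
wrist lens_cap 0.75 [193 290] N 1287 ztop 0.016 c [ 0.5734 -0.2116] r 0.1063 med [ 0.6313 -0.2308]
wrist narrow_holder 0.88 [277 270] N 405 ztop 0.0171 c [ 0.5982 -0.1165] r 0.0252 med [ 0.5973 -0.1162]
wrist narrow_holder 0.48 [459 273] N 862 ztop 0.0167 c [0.5466 0.0408] r 0.1387 med [0.6034 0.1179]
wrist middle_holder 0.65 [306 154] N 591 ztop 0.017 c [ 0.4466 -0.0857] r 0.0339 med [ 0.4458 -0.0857]
wrist wide_holder 0.62 [458 276] N 862 ztop 0.0167 c [0.5476 0.0388] r 0.1389 med [0.6015 0.1165]
wrist wide_holder 0.45 [468 174] N 2558 ztop 0.0443 c [0.4693 0.1005] r 0.0327 med [0.4681 0.0989]
[ 0.46998099 -0.12003064  0.29998364]
wrist tall_eyepiece 0.89 [376 332] N 27 ztop 0.0899 c [0.5761 0.2082] r 0.1419 med [0.7055 0.2561]
wrist tall_eyepiece 0.74 [365 294] N 31 ztop 0.0701 c [0.6216 0.2426] r 0.0063 med [0.6214 0.2422]
wrist lens_cap 0.93 [ 11 287] N 671 ztop 0.0159 c [ 0.6199 -0.223 ] r 0.0283 med [ 0.6234 -0.2213]
wrist narrow_holder 0.86 [ 88 267] N 435 ztop 0.0172 c [ 0.5977 -0.1158] r 0.0248 med [ 0.5938 -0.1139]
wrist middle_holder 0.7 [ 95 150] N 758 ztop 0.0172 c [ 0.4468 -0.0854] r 0.0343 med [ 0.4461 -0.0869]
wrist wide_holder 0.91 [267 278] N 772 ztop 0.0169 c [0.6064 0.1131] r 0.0453 med [0.6072 0.1136]
[0.46999982 0.12998375 0.29999516] 7.1667
```

View pics/w1.png

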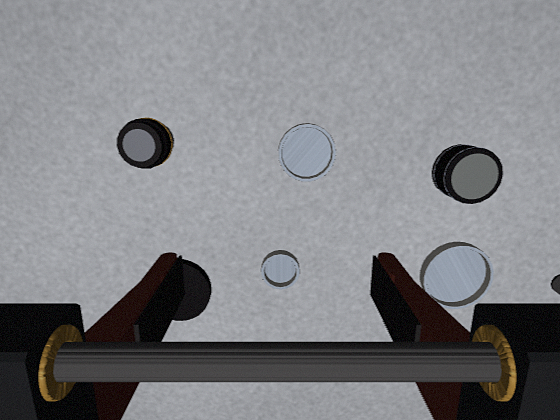

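View pics/w2.png

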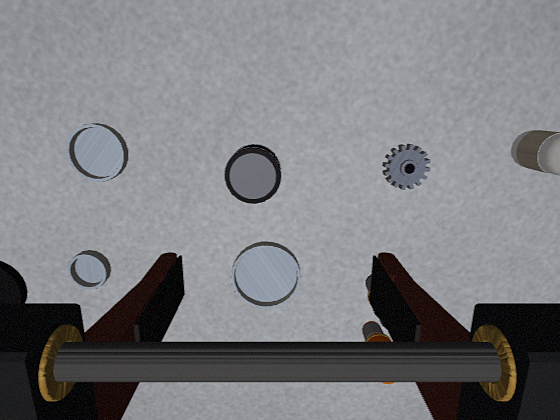

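```bash
python3 - <<'E'
from h import *
move_ptp([.53,.257,.26],QY); sleep(.3)
c=look("wrist",["tall_eyepiece"]); cv2.imwrite("pics/w3.png",c["image"]); np.savez("w3.npz",**c); print(current_position(),current_clock(),current_force())
P,u,v=pts(c)
for (x,y) in ((.622,.2585),(.697,.257)):
    m=(abs(P[:,0]-x)<.03)&(abs(P[:,1]-y)<.03)
    for lo,hi in ((.084,.1),(.068,.084),(.04,.066)):
        T=P[m&(P[:,2]>lo)&(P[:,2]<hi)]
        print(lo,len(T),T[:,:2].min(0),T[:,:2].max(0),np.median(T[:,2]))
E
```

```text
wrist tall_eyepiece 0.82 [280 321] N 198 ztop 0.0906 c [0.6841 0.2581] r 0.014 med [0.6797 0.2586]
wrist tall_eyepiece 0.64 [280 273] N 775 ztop 0.0918 c [0.62   0.2583] r 0.0159 med [0.6189 0.2585]
[0.53006611 0.256314   0.26059718] 8.2 [-0.80918557 -0.66868789 -0.3347614 ]
0.084 836 [0.60442752 0.24284338] [0.63613828 0.27418667] 0.0908348666605464
0.068 237 [0.60359555 0.24223144] [0.62375909 0.27507382] 0.07426884545261152
0.04 343 [0.60198393 0.24030568] [0.62512768 0.27633867] 0.0523493668020816
0.084 210 [0.67587248 0.2441749 ] [0.68736194 0.27309238] 0.08981112729911876
0.068 276 [0.67555397 0.2426142 ] [0.68998593 0.27488323] 0.0752848022427043
0.04 416 [0.67324284 0.24029151] [0.69125376 0.27614409] 0.053247774805361636
```

View pics/w3.png

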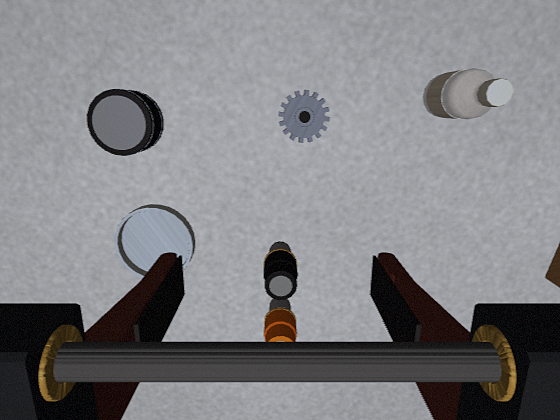

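```bash
cat >> h.py <<'E'
def pick(xy,z,q,zup=.17,open_=.088):
    move_ptp([*xy,zup],q); servo_line([*xy,z+.03],q,rate=.15); servo_line([*xy,z],q,rate=.05)
    f0=current_force(); move_gripper(0.0)
    print("gap",current_finger_gap(),"F",(current_force()-f0).round(2),current_clock())
def place(xy,z,q,N=4,over=.004):
    # z: expected TCP height at touchdown
    servo_line([*xy,z+.012],q,rate=.12); sleep(.2)
    hit=servo_line([*xy,z-over],q,rate=.015,contact_N=N)
    print("hit",hit,"pos",current_position().round(4),"F",current_force().round(2),"t",current_clock())
    return hit
E
python3 - <<'E'
from h import *
pick((.620,.2583),.032,QY)
servo_line([.62,.2583,.07],rate=.08)
print(current_finger_gap(),current_force())
servo_line([.62,.2583,.17],rate=.2)
move_ptp([.598,-.116,.15],QY)
sleep(.2)
c=capture("wrist"); cv2.imwrite("pics/w4.png",c["image"]); np.savez("w4.npz",**c); print(current_finger_gap(),current_clock())
c=capture("scene"); cv2.imwrite("pics/s4.png",c["image"])
P,u,v=pts(np.load("w4.npz"))
m=(abs(P[:,0]-.598)<.03)&(abs(P[:,1]+.116)<.017)
for lo in np.arange(.1,.24,.01):
    T=P[m&(P[:,2]>lo)&(P[:,2]<lo+.01)]
    if len(T):print(round(lo,2),len(T),T[:,:2].min(0).round(4),T[:,:2].max(0).round(4))
E
```

```text
gap 0.03536203586376695 F [-0.64  0.07  0.23] 11.25
0.03526927646156328 [-0.10545232  0.54054695 -1.46686924]
0.03532350474600189 14.175
0.11 8 [ 0.5865 -0.1244] [ 0.591  -0.1049]
0.12 232 [ 0.5856 -0.1275] [ 0.5966 -0.1019]
0.13 297 [ 0.5854 -0.127 ] [ 0.5935 -0.1029]
0.14 60 [ 0.5852 -0.122 ] [ 0.5881 -0.1074]
0.15 293 [ 0.5802 -0.133 ] [ 0.5948 -0.0992]
0.16 704 [ 0.5803 -0.133 ] [ 0.5948 -0.099 ]
0.17 805 [ 0.5807 -0.133 ] [ 0.5948 -0.099 ]
0.18 1590 [ 0.5803 -0.133 ] [ 0.6024 -0.099 ]
0.19 1152 [ 0.5826 -0.133 ] [ 0.6027 -0.0999]
0.2 3736 [ 0.5823 -0.133 ] [ 0.6152 -0.1005]
0.21 130 [ 0.5834 -0.1256] [ 0.6122 -0.1034]
```

View pics/w4.png

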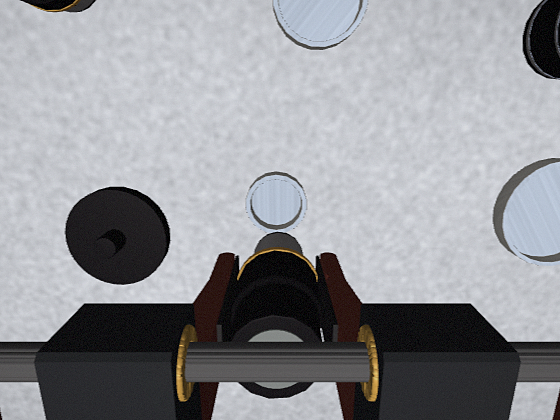

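The eyepiece is held upright between the pads at (277,300), with the narrow holder visible behind it at (277,200). Next I place it.

```bash
python3 - <<'E'
from h import *
h=place((.598,-.116),.036,QY)
p=current_position()
move_gripper(.06); 
servo_line([p[0],p[1],.09],rate=.08); servo_line([p[0],p[1],.2],rate=.25)
c=capture("scene"); cv2.imwrite("pics/s5.png",c["image"][180:360,130:350].repeat(3,0).repeat(3,1))
move_ptp([.36+.02,-.19,.28],QY); sleep(.2)
c=look("wrist",["wide_eyepiece","tall_eyepiece","narrow_holder","middle_holder"]); cv2.imwrite("pics/w5.png",c["image"]); np.savez("w5.npz",**c); print(current_position(),current_clock())
E
```

```text
hit True pos [ 0.5979 -0.1159  0.0359] F [-0.74 -0.79  5.28] t 16.2
wrist wide_eyepiece 0.8 [207 225] N 1488 ztop 0.0603 c [ 0.4331 -0.2664] r 0.0242 med [ 0.4318 -0.2658]
wrist tall_eyepiece 0.87 [338 384] N 366 ztop 0.0962 c [ 0.483 -0.146] r 0.1359 med [ 0.6016 -0.117 ]
wrist narrow_holder 0.8 [331 326] N 223 ztop 0.0172 c [ 0.4749 -0.139 ] r 0.1311 med [ 0.5791 -0.1194]
wrist middle_holder 0.62 [363 229] N 628 ztop 0.017 c [ 0.4464 -0.0859] r 0.034 med [ 0.4424 -0.0827]
wrist middle_holder 0.42 [522 248] N 2375 ztop 0.0441 c [0.4697 0.0999] r 0.033 med [0.4678 0.098 ]
[ 0.38025931 -0.1898746   0.27979571] 19.6667
```

View pics/w5.png

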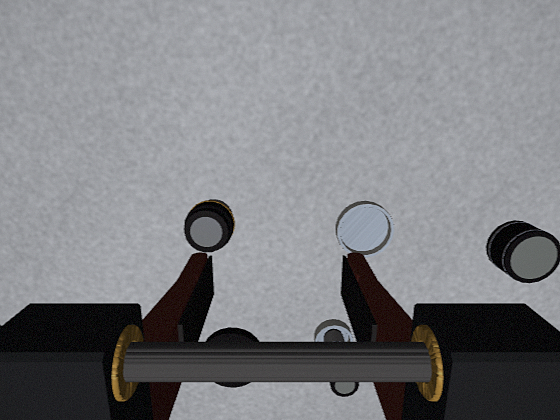

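View pics/s5.png

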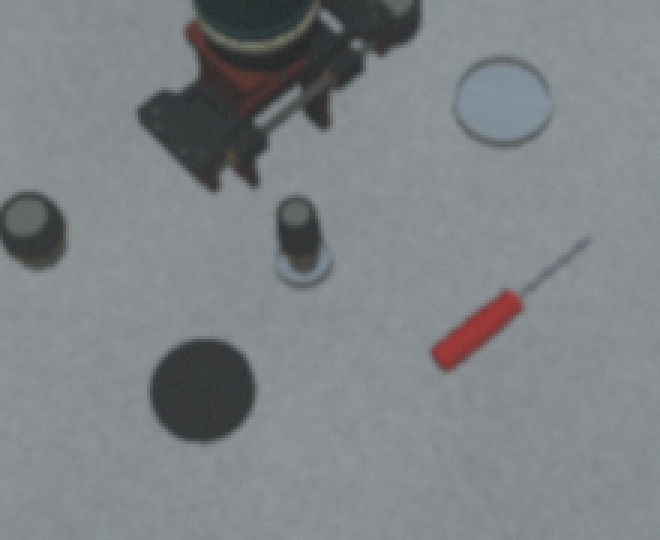

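The tall eyepiece stands in the narrow holder (crop 300,240). Next is the wide eyepiece.

```bash
python3 - <<'E'
from h import *
move_gripper(.088)
pick((.433,-.2662),.018,QY)
servo_line([.433,-.2662,.06],rate=.08)
print(current_finger_gap(),current_force())
servo_line([.433,-.2662,.12],rate=.2)
servo_line([.4467,-.0857,.10],QY,rate=.15); sleep(.2)
c=capture("wrist"); cv2.imwrite("pics/w6.png",c["image"])
P,u,v=pts(c); m=(abs(P[:,0]-.4467)<.04)&(abs(P[:,1]+.0857)<.026)
for lo in np.arange(.07,.15,.01):
    T=P[m&(P[:,2]>lo)&(P[:,2]<lo+.01)]
    if len(T):print(round(lo,2),len(T),T[:,:2].min(0).round(4),T[:,:2].max(0).round(4))
h=place((.4467,-.0857),.022,QY)
p=current_position(); print(current_finger_gap())
move_gripper(.080)
servo_line([p[0],p[1],.09],rate=.08); servo_line([p[0],p[1],.2],rate=.25)
move_ptp([.38,.06,.28],QY); sleep(.2)
c=look("wrist",["wide_eyepiece","aux_lens","wide_holder"]); cv2.imwrite("pics/w7.png",c["image"]);print(current_clock())
E
```

```text
gap 0.052790092736092184 F [1.37 0.01 1.88] 23.275
0.053283340301264484 [-0.39176126 -0.20242132 -1.85957943]
0.08 183 [ 0.4246 -0.1027] [ 0.4321 -0.0706]
0.09 136 [ 0.4244 -0.1006] [ 0.4389 -0.0601]
0.1 46 [ 0.42   -0.0947] [ 0.4398 -0.0597]
0.11 1044 [ 0.4193 -0.1117] [ 0.441  -0.0597]
0.12 2046 [ 0.4199 -0.1117] [ 0.455  -0.0597]
0.13 2464 [ 0.421  -0.1116] [ 0.4554 -0.0598]
0.14 7803 [ 0.423  -0.1105] [ 0.454  -0.0597]
hit True pos [ 0.4466 -0.0857  0.0221] F [0.48 0.61 4.66] t 27.6833
0.05275093182121982
wrist wide_eyepiece 0.73 [148 238] N 1514 ztop 0.0641 c [ 0.4469 -0.0862] r 0.0242 med [ 0.4456 -0.0854]
wrist aux_lens 0.67 [313 249] N 2348 ztop 0.0443 c [0.4692 0.1007] r 0.0325 med [0.4675 0.1002]
wrist wide_holder 0.58 [321 330] N 377 ztop 0.0167 c [0.5939 0.1127] r 0.0428 med [0.5701 0.1103]
31.0417
```

View pics/w6.png

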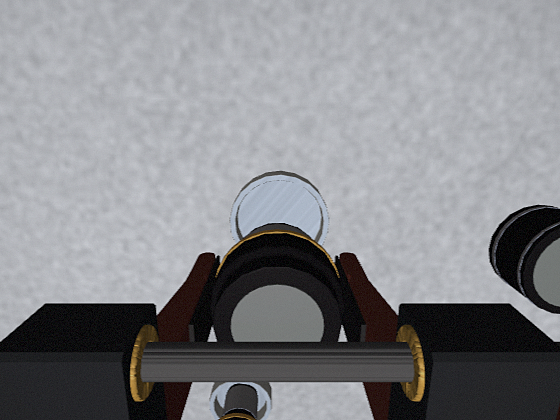

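View pics/w7.png

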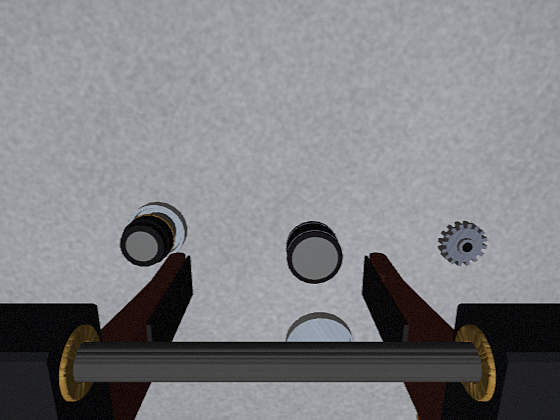

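```bash
python3 - <<'E'
from h import *
move_gripper(.088)
pick((.4693,.1005),.0165,QY)
servo_line([.4693,.1005,.05],rate=.08)
print(current_finger_gap(),current_force())
servo_line([.4693,.1005,.10],rate=.2)
servo_line([.6066,.113,.10],QY,rate=.15); sleep(.2)
c=capture("wrist"); cv2.imwrite("pics/w8.png",c["image"])
P,u,v=pts(c); m=(abs(P[:,0]-.6066)<.05)&(abs(P[:,1]-.113)<.031)
for lo in np.arange(.07,.15,.01):
    T=P[m&(P[:,2]>lo)&(P[:,2]<lo+.01)]
    if len(T):print(round(lo,2),len(T),T[:,:2].min(0).round(4),T[:,:2].max(0).round(4))
h=place((.6066,.113),.0205,QY,over=.0025)
p=current_position(); print(current_finger_gap())
move_gripper(.080)
servo_line([p[0],p[1],.09],rate=.08); servo_line([p[0],p[1],.2],rate=.25)
move_ptp([.52,.0,.30],QY); sleep(.2)
c=look("wrist",["aux_lens","wide_holder","lens_cap"]); cv2.imwrite("pics/w9.png",c["image"]);print(current_clock())
E
```

```text
gap 0.06358672191923352 F [-1.72  0.32  1.87] 34.2833
0.0637239699448629 [-0.49961136 -0.02006769 -3.35855861]
0.08 147 [0.5736 0.0891] [0.5842 0.1356]
0.09 724 [0.5733 0.0822] [0.5953 0.1427]
0.1 694 [0.5735 0.0855] [0.5939 0.1421]
0.11 670 [0.5737 0.0856] [0.5953 0.144 ]
0.12 15339 [0.5734 0.082 ] [0.6238 0.144 ]
0.13 7 [0.5979 0.1439] [0.6119 0.144 ]
0.14 8 [0.5956 0.1438] [0.6025 0.144 ]
hit True pos [0.6064 0.113  0.0207] F [ 0.33 -0.41  4.48] t 38.225
0.06349273475414154
wrist aux_lens 0.8 [363 239] N 1691 ztop 0.0483 c [0.5647 0.0898] r 0.0748 med [0.5985 0.1069]
wrist wide_holder 0.83 [350 223] N 630 ztop 0.0178 c [0.6064 0.1129] r 0.0451 med [0.5887 0.0949]
wrist lens_cap 0.69 [ 82 256] N 223 ztop 0.0331 c [ 0.6281 -0.2501] r 0.0095 med [ 0.6266 -0.2482]
41.4583
```

View pics/w8.png

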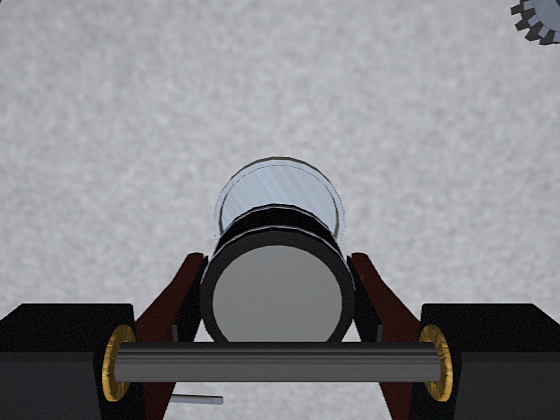

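View pics/w9.png

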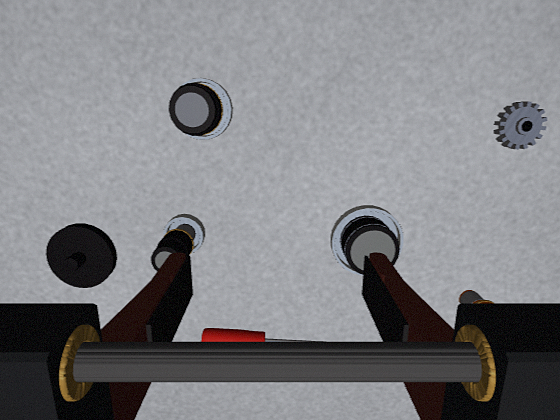

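```bash
python3 - <<'E'
from h import *
move_ptp([.52,.113,.28],QY); sleep(.2)
c=look("wrist",["aux_lens","wide_holder"])
P,u,v=pts(c); T=P[(abs(P[:,0]-.6066)<.05)&(abs(P[:,1]-.113)<.05)&(P[:,2]>.04)]
print("lens",T.min(0),T.max(0),np.percentile(T[:,2],[5,50,95]),circ(T,.032))
move_ptp([.54,-.25,.26],QY); sleep(.2)
c=look("wrist",["lens_cap"]); cv2.imwrite("pics/w10.png",c["image"]);print(current_clock())
P,u,v=pts(c); m=(abs(P[:,0]-.629)<.06)&(abs(P[:,1]+.25)<.06)
T=P[m&(P[:,2]>.009)&(P[:,2]<.019)]; print("disc",np.percentile(T,[1,99],axis=0),circ(T,.042))
T=P[m&(P[:,2]>.022)]; print("knob",T.min(0),T.max(0)); T=T[T[:,2]>.033]; print(len(T),T.min(0),T.max(0),np.median(T[:,2]))
E
```

```text
wrist aux_lens 0.9 [275 249] N 2373 ztop 0.0483 c [0.6061 0.1121] r 0.0324 med [0.6044 0.1115]
wrist aux_lens 0.67 [ 97 228] N 361 ztop 0.0174 c [ 0.5981 -0.1155] r 0.0252 med [ 0.5867 -0.1039]
wrist wide_holder 0.73 [288 223] N 645 ztop 0.0175 c [0.6065 0.1134] r 0.0451 med [0.5883 0.1162]
lens [0.57402214 0.08062926 0.04002125] [0.63808104 0.14314772 0.05030975] [0.04518877 0.04700435 0.04836471] (array([0.60600901, 0.11193223]), np.float64(0.00025731187607495713))
wrist lens_cap 0.91 [276 250] N 231 ztop 0.0335 c [ 0.6278 -0.2509] r 0.0094 med [ 0.6264 -0.2501]
44.0083
disc [[ 0.58771669 -0.28970981  0.01115962]
 [ 0.66743814 -0.21160493  0.01659557]] (array([ 0.62832408, -0.25067266]), np.float64(0.00027109504527631493))
knob [ 0.61846044 -0.25908648  0.02215348] [ 0.63694018 -0.24220332  0.03817831]
204 [ 0.61846044 -0.25890406  0.03310918] [ 0.63694018 -0.24234642  0.03817831] 0.03655780320619637
```

View pics/w10.png

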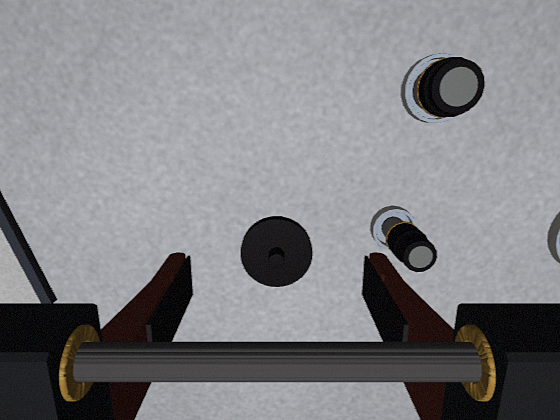

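```bash
python3 - <<'E'
from h import *
move_gripper(.05)
pick((.628,-.2507),.017,QY,zup=.12)
servo_line([.628,-.2507,.05],rate=.05)
print(current_finger_gap(),current_force())
servo_line([.628,-.2507,.20],rate=.15)
servo_line([.606,.112,.20],QY,rate=.2); servo_line([.606,.112,.12],QY,rate=.12); sleep(.2)
c=capture("wrist"); cv2.imwrite("pics/w11.png",c["image"]); np.savez("w11.npz",**c); print(current_clock(),current_finger_gap())
P,u,v=pts(c); m=(abs(P[:,0]-.606)<.06)&(abs(P[:,1]-.112)<.06)
T=P[m&(P[:,2]>.100)&(P[:,2]<.125)]; print(np.percentile(T,[1,50,99],axis=0).round(4))
for lo in np.arange(.09,.13,.004):
    T=P[m&(P[:,2]>lo)&(P[:,2]<lo+.004)]
    if len(T):print(round(lo,3),len(T),T.min(0).round(4),T.max(0).round(4))
E
```

```text
gap 0.01710118101837913 F [-0.12 -0.42  1.33] 47.3667
0.01701280511767917 [-0.34067832  0.21687911 -0.7340722 ]
52.3583 0.01708865144602421
[[0.5655 0.0717 0.1082]
 [0.5913 0.1113 0.1184]
 [0.6417 0.1513 0.1227]]
0.102 45 [0.5655 0.0784 0.1035] [0.5812 0.1384 0.106 ]
0.106 198 [0.565  0.0792 0.106 ] [0.5814 0.1447 0.11  ]
0.11 194 [0.5651 0.0783 0.11  ] [0.5818 0.1451 0.114 ]
0.114 3469 [0.5649 0.0694 0.114 ] [0.6439 0.1535 0.118 ]
0.118 10661 [0.565  0.0696 0.118 ] [0.6436 0.1533 0.122 ]
0.122 249 [0.5936 0.0942 0.122 ] [0.6055 0.1289 0.126 ]
0.126 302 [0.5937 0.0939 0.126 ] [0.6047 0.1289 0.13  ]
0.13 324 [0.5936 0.0942 0.13  ] [0.6144 0.129  0.134 ]
```

View pics/w11.png

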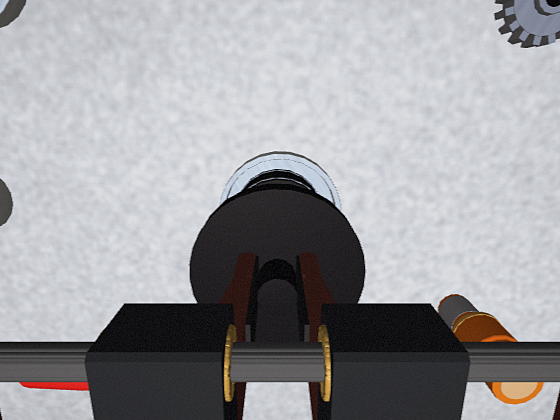

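```bash
python3 - <<'E'
from h import *
h=place((.606,.112),.053,QY,N=3)
p=current_position(); print(current_finger_gap())
move_gripper(.035)
servo_line([p[0],p[1],.10],rate=.06); servo_line([p[0],p[1],.25],rate=.25)
move_ptp([.50,.0,.33],QY); sleep(.3)
c=look("wrist",NAMES); cv2.imwrite("pics/w12.png",c["image"])
P,u,v=pts(c); T=P[(abs(P[:,0]-.606)<.06)&(abs(P[:,1]-.112)<.06)&(P[:,2]>.042)&(P[:,2]<.057)]
print("disc",circ(T,.042)); A=np.c_[T[:,:2]-[.606,.112],np.ones(len(T))]; print("plane",np.linalg.lstsq(A,T[:,2],rcond=None)[0])
c=look("scene",NAMES); cv2.imwrite("pics/s12.png",c["image"]); print(current_clock())
E
```

```text
hit True pos [0.6059 0.112  0.0531] F [-0.39 -0.05  4.38] t 53.9333
0.017007392080020126
wrist tall_eyepiece 0.86 [182 253] N 596 ztop 0.0961 c [ 0.5984 -0.1161] r 0.0162 med [ 0.5973 -0.1152]
wrist tall_eyepiece 0.82 [467 300] N 49 ztop 0.0906 c [0.6825 0.2647] r 0.0087 med [0.6797 0.2655]
wrist tall_eyepiece 0.44 [499 139] N 455 ztop 0.0211 c [0.4648 0.2819] r 0.0265 med [0.4641 0.2816]
wrist wide_eyepiece 0.81 [201 125] N 1487 ztop 0.0643 c [ 0.4469 -0.0865] r 0.024 med [ 0.4463 -0.086 ]
wrist lens_cap 0.61 [365 254] N 198 ztop 0.0706 c [0.5507 0.0707] r 0.0767 med [0.6042 0.1099]
wrist narrow_holder 0.72 [196 230] N 254 ztop 0.0176 c [ 0.5977 -0.1162] r 0.0249 med [ 0.5846 -0.1077]
wrist middle_holder 0.87 [223 117] N 305 ztop 0.0177 c [ 0.4465 -0.0847] r 0.0331 med [ 0.4334 -0.0642]
wrist wide_holder 0.73 [352 224] N 312 ztop 0.0178 c [0.5988 0.1106] r 0.0434 med [0.5729 0.0975]
wrist gear 0.97 [502 137] N 458 ztop 0.021 c [0.4644 0.282 ] r 0.0266 med [0.4641 0.2816]
wrist screwdriver 0.93 [254 338] N 232 ztop 0.0269 c [ 0.6075 -0.0314] r 0.1402 med [ 0.7412 -0.0418]
disc (array
[... 489 characters left out ...]
6124 0.1089]
scene narrow_holder 0.49 [230 268] N 60 ztop 0.0175 c [ 0.6058 -0.1167] r 0.0244 med [ 0.6188 -0.1249]
scene middle_holder 0.71 [205 228] N 61 ztop 0.0187 c [ 0.454  -0.0864] r 0.034 med [ 0.47   -0.0994]
scene wide_holder 0.38 [300 209] N 48 ztop 0.0644 c [0.6126 0.1114] r 0.0097 med [0.6124 0.1089]
scene gear 0.8 [303 145] N 68 ztop 0.0207 c [0.4736 0.2803] r 0.0252 med [0.471  0.2805]
scene bottle 0.87 [335 108] N 41 ztop 0.1085 c [0.4495 0.4291] r 0.0116 med [0.4503 0.4283]
scene bottle 0.51 [228 258] N 105 ztop 0.0961 c [ 0.6054 -0.1166] r 0.0152 med [ 0.6058 -0.1165]
scene screwdriver 0.69 [290 287] N 227 ztop 0.0264 c [ 0.7554 -0.058 ] r 0.0424 med [ 0.7533 -0.0597]
58.25
```

View pics/w12.png

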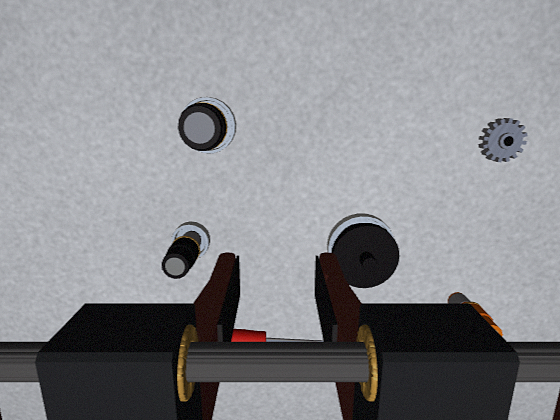

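View pics/s12.png

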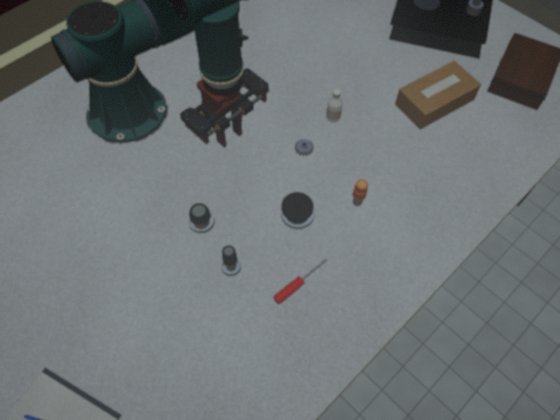

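All four are in place. The cap sits level at about 50 mm, which is the expected height.

```bash
python3 -c "
from bench import *
close_job(); print(current_clock())"
```

```text
the job is handed in; nothing more can be done
the job is handed in; nothing more can be done
```

The optics are put away, and I handed the job in at about 58 s of the 104 s limit. The tall black eyepiece stands in the narrow holder, the wide eyepiece in the middle one and the lens in the widest. I placed the cap over the lens only after confirming that the lens was seated.

- **Set-down:** each item was lowered at 15 mm/s until light contact, and the wrist force peaked at about 5 N in every placing. Contact came within 0.2 mm of the expected height.
- **Final position:** in the last wrist view each piece sat within about 2 mm of its holder's centre, against 8–9 mm of room. The two eyepieces, and the lens before it was capped, each stood about 4 mm higher than on the bench, which matches the holder floors.
- **Cap:** the top of its disc measured 50.5 mm against 50 mm expected, and it was level to about 0.6°.
- **Left alone:** the orange look-alike, gear, bottle and screwdriver show at the same places as in the first pictures, to within measuring error.
- **Disagreements:** the fixed cameras placed things up to 6 mm further out in x than the wrist camera, and the top camera read heights up to 5 mm too high. I went by the wrist camera. The networks gave a few wrong labels, for example calling the narrow holder a lens, and I rejected these using the pictures and depth. No check failed.

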